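Stop-button check at the fume hood

ROBOT

A 7-joint arm with a two-finger parallel gripper is mounted at the origin on a cart in front of the work surface, level with it; the furniture and walls round the work are solid. World frame = base frame: x ahead of the robot, y to its left, z up, the work surface at z = 0. Lengths are in m, angles in rad, forces in N, time in s.
With the tool pointing down it reaches from about 0.4 to 0.85 m from the base axis. Payload 4.5 kg.
Tool frame: the origin (TCP) lies on the centre line of the jaws, within the pads' length; the fingertips stand 11 mm ahead of it and the grasp point (between the pads) lies 8 mm behind it; z points along the fingers, y is the line along which they close (so a half turn about z gives the same grasp; the last joint's range is limited). The gripper opens to 88 mm and grips with 3 to 60 N. Pads are 18 mm wide; open, the fingers measure 123 mm over their backs; the gripper's body (75 mm by 187 mm) begins 45 mm behind the grasp point.
Start: joints at [-1.235, 0.689, -0.195, 1.565, 0.157, 0.902, -0.215], TCP at [0.186, 0.597, 0.25] pointing down, gripper open.
Joint ranges: [-3.01, 3.01], [-0.46, 2.08], [-1.47, 1.51], [0.13, 2.56], [-1, 4.14], [0.04, 2.09], [-2.66, 2.66]. Speed limits (rad/s): [2.57, 2.57, 3.14, 3.14, 3.14, 3.14, 3.14].

INTERFACE

Orientations are given as a unit quaternion [x, y, z, w].
In Python, from plant import * gives the robot as it stands. The module is installed in compiled form; this text tells all that it offers.
- The arm moves only by the tool send_rows, never from a script. Its argument "motion" is a list of rows, each an object of numbers: "x", "y", "z": the shift along the tool's x, y, z in cm; "rx", "ry", "rz": the turn, a rotation vector about the tool's x, y, z in rad; "jaw": the finger opening in cm, from 0 to 8.81. In form: [{"x": .., "y": .., "z": .., "rx": .., "ry": .., "rz": .., "jaw": ..}, ...]. A call has exactly 5 rows; each row shifts and turns the commanded pose from where the row before left it, along the tool's axes as they then stand; what a row does not reach is not made up. A row lasts 1/10 s, in which the tool goes at most 50 mm and 8.59 degrees, less where a joint would pass 70% of its speed; a pose out of reach is approached as far as the arm can. A call is refused whole if a number of a shift passes 5 or a number of a turn 0.15, either way. A call with a gripper value outside its range is refused whole. The fingers move at their own pace and stop on an object; "grip_force" is the grip in N (left out, the last holds). Time passes only in rows, so rows that do not move let the fingers close, or fill a call up. It gives the time, the measured TCP pose, the force, the opening and the grip force at its end, in the units of the state.
- get_state(): the state, without advancing time (a new reading comes with each control period).
- snapshot(name): name is "scene" or "top" or "wrist"; returns a dict with "img" (480x640x3 uint8, red, green, blue), "vertical_fov" (degrees; the focal length in pixels is half the picture's height over the tangent of half this angle, whatever the lens; pixels are square), "cx", "cy" (the principal point, pixels), "extrinsics" (4x4, takes a point from camera to world coordinates). Camera axes: x right, y up, looking along -z (the intrinsics and any distortion apply to the point x, -y, -z); pixel columns grow to the right and rows downward; lengths in m; the calibration is good to about 2 mm. A picture is of the moment at which its call begins. There is no depth.
- finish_job(): hands the job in; it is judged then, once.
The state is a dict: "clock": time; "q": joint angles; "qd": joint speeds; "joint_torque": joint torques, N m; "tool_pos": TCP position; "eef_rot": TCP orientation; "contact_force": force on the tool from outside, world axes, zero at the start; "moment": the same for the moment, N m; "opening": opening from 0.0 (shut) to 1.0 (fully open); "finger_force": force on a finger pad.
Only numpy, scipy, OpenCV 4.12 (cv2) and the standard library are available. Lean on these libraries where they do the work, as an engineer would, in place of code of your own. Each camera call takes 0.05 s, during which the arm holds its last target. There are 200 camera calls.

TASK

Check the stop button before the stirring run, using fingertips only: press the red mushroom head of the yellow stop station down until it latches, then gently push a wing of the head round clockwise (seen from above) until the head comes back up, and let go so that it turns back. After that, press the green start button fully in and let it out again; leave the blue button alone. Grip nothing, do not force the head, and leave the glassware standing where it is.

Things in the scene. Friction and masses are not known exactly. Their poses are not given: they have to be found in the camera images.
- estop_base: yellow stop-station box bolted to the worktop, 80x80 mm, 50 mm high, black collar on top; origin at the centre of its underside (on the worktop), z up. The head's axis is the vertical line through this origin. Its yaw varies by up to 0.5 rad: at yaw 0 its x axis points away from the robot, its y axis to the robot's left, with the black cable gland on the +x side.
- estop_crown (a point): centre of the domed top of the red mushroom head (54 mm across); 100 mm above the worktop when the head is out, 90 mm when latched in
- wing_left (a point): centre of the outer part of the red wing on the station's +y side, 44 mm from the axis; moves with the head. Each wing is a radial fin, 10 mm thick, 24 mm high (its top 4 mm below the crown, its underside 22 mm above the top of the yellow box when out, 12 mm when in), reaching 52 mm from the axis. At twist 0 the wings lie along the station's y axis. Clockwise, this wing is pushed towards the station's +x.
- wing_right (a point): the same point on the other wing, on the station's -y side; clockwise, this wing is pushed towards the station's -x
- estop_press (a joint): how far the red head is pressed in, m: 0 out, 0.010 fully in. An over-centre spring: 3 to 5 N takes it down, past halfway it snaps in and stays latched by itself.
- estop_twist (a joint): twist of the red head, rad, clockwise from above positive: 0 to 0.92 (hard stop); a weak spring (at most 0.08 N m) turns it back to 0 when let go. A cam lifts a latched head as it is twisted: it is past halfway and springs up from about 0.45 and is fully up by 0.9. 2 to 4 N on a wing is enough.
- start_box: grey box with the GREEN start button on it, fixed to the worktop, 60x60 mm, 40 mm high; origin at the centre of its underside. It stands either to the left of the stop station or on the robot's right beyond the sink. The hood's sash above the near edge of the worktop (x about 0.33) is raised, its lower edge 0.94 m or more above the worktop.
- start_button_top (a point): centre of the top of the green button (32 mm across, in a black housing 48 mm across that is 12 mm high), 62 mm above the worktop; pressed straight down
- start_button (a joint): how far the green button is pressed, m: 0 out, 0.006 fully in; spring return, 5 N fully in
- lamp_box: same grey box with the BLUE lamp button, in the other of the two places; not to be pressed
- lamp_button (a joint): how far the blue button is pressed, m: 0 out, 0.006 in, same spring
- vial: small clear vial with a black cap, 25 mm across, 58 mm high, loose; origin at its underside
- petri_dish: glass dish, 58 mm across, 14 mm high, loose; origin at its underside
- black_stopper: black rubber stopper, 32 mm across, 30 mm high, loose; origin at its underside
- amber_jar: small amber stoppered bottle, 43 mm across, 111 mm high, loose; origin at its underside
- weighing_bottle: small glass weighing bottle with a lid, 32 mm across, 56 mm high, loose; origin at its underside
- bottle_4: amber reagent bottle with a black cap, 73 mm across, 206 mm high, loose, at the back; origin at its underside

How it is judged:
By the outcome, as a careful person would: the job done as asked, in the order asked, and still so for the second after the job is handed in, with the robot touching nothing.
It also fails if it takes over 54 s, if anything falls off the work surface, if the arm or the gripper's body presses on something with over 40 N, if the wrist force passes 120 N, or if a joint passes its speed limit or range.

## Working session

There is one attempt and no reset: what is moved stays moved. The work goes in short steps, Python scripts to look and compute and a tool call to move; the robot and the scene stay as the last step left them, time stands still between calls to the robot, and variables do not carry over. Pictures are saved under pics/ and viewed, at most 10 in all, crops included, and the job is handed in when it is done.

Besides the shell and the picture viewer there is one more tool, called after "Emit:" as name([rows], argument=value, ...), one row to a line, values as JSON. send_rows: Moves the arm, as the interface text tells. Its arguments: {"type":"object","properties":{"motion":{"type":"array"},"grip_force":{"type":"number"}},"required":["motion"]}

```bash
mkdir -p pics; python3 - <<'E'
from plant import *
import cv2,numpy as np
s=get_state(); print({k:np.round(v,3) for k,v in s.items()})
for n in ["scene","top"]:
    d=snapshot(n); cv2.imwrite(f"pics/{n}0.png",d["img"][:,:,::-1]); np.savez(f"{n}0.npz",**d)
    print(n,{k:(np.round(v,3).tolist()) for k,v in d.items() if k!="img"})
E
```

```text
{'clock': np.float64(0.0), 'q': array([-1.235,  0.69 , -0.195,  1.566,  0.157,  0.903, -0.215]), 'qd': array([ 0.002, -0.   ,  0.   , -0.   ,  0.   , -0.001, -0.001]), 'joint_torque': array([ 1.0000e-03, -5.2757e+01, -1.2670e+00, -1.5343e+01, -5.3000e-02,
        7.0000e-03,  0.0000e+00]), 'tool_pos': array([0.186, 0.596, 0.249]), 'eef_rot': array([ 0.15 ,  0.989, -0.001, -0.   ]), 'contact_force': array([-0.147,  0.634, -0.384]), 'moment': array([-0.057,  0.016,  0.006]), 'finger_force': np.float64(0.0), 'opening': np.float64(1.0)}
scene {'vertical_fov': 55.151, 'cx': 321.751, 'cy': 241.662, 'extrinsics': [[-0.61, -0.668, 0.427, 1.023], [0.793, -0.519, 0.319, 0.494], [0.009, 0.533, 0.846, 1.008], [0.0, 0.0, 0.0, 1.0]]}
top {'vertical_fov': 50.787, 'cx': 325.013, 'cy': 245.877, 'extrinsics': [[-0.116, 0.77, -0.628, -0.244], [-0.993, -0.079, 0.086, 0.276], [0.017, 0.634, 0.773, 1.072], [0.0, 0.0, 0.0, 1.0]]}
```

View pics/scene0.png

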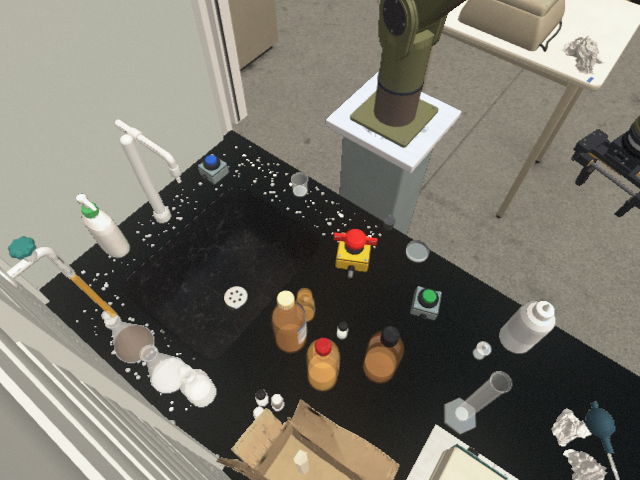

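View pics/top0.png

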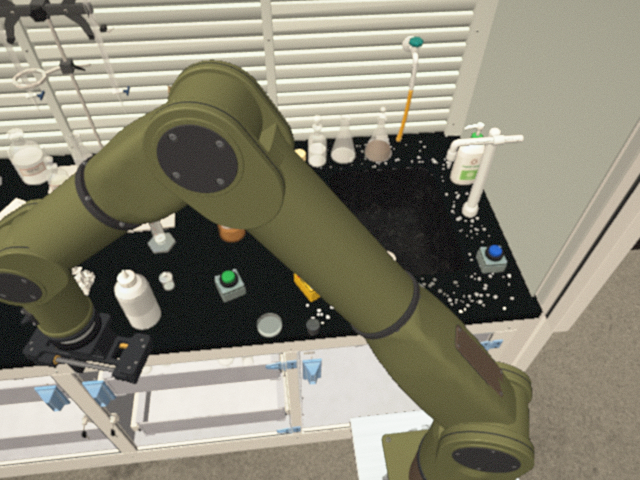

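The scene view shows the red head at about (355,240) on the yellow box, the green button at (428,297) to its left and the blue one at (212,160) beyond the sink. In the top view the arm hides the station.

```bash
cat > h.py <<'E'
import numpy as np,cv2
def ray(d,u,v,z):
    f=240/np.tan(np.radians(float(d["vertical_fov"]))/2); E=np.asarray(d["extrinsics"])
    r=E[:3,:3]@np.array([(u-d["cx"])/f,-(v-d["cy"])/f,-1]); o=E[:3,3]
    return (o+r*(z-o[2])/r[2])
def blobs(img,lo,hi,n=4,amin=15):
    h=cv2.cvtColor(img,cv2.COLOR_RGB2HSV); m=cv2.inRange(h,np.array(lo),np.array(hi))
    k,l,st,c=cv2.connectedComponentsWithStats(m)
    i=[j for j in np.argsort(-st[1:,4])+1 if st[j,4]>=amin][:n]
    return [(l==j,c[j],st[j]) for j in i]
E
python3 - <<'E'
from h import *
for n in ["scene","top"]:
    d=dict(np.load(n+"0.npz")); img=d["img"]
    for nm,lo,hi,z in [("red",(0,200,120),(6,255,255),.087),("yel",(20,180,100),(32,255,255),.04),("green",(55,150,80),(75,255,255),.058),("blue",(108,180,80),(125,255,255),.058)]:
        for m,c,st in blobs(img,lo,hi,3):
            print(n,nm,c.round(1),st,ray(d,*c,z).round(3))
            if nm=="red" and st[4]>300:
                v,u=np.nonzero(m)
                P=np.array([ray(d,a,b,.084)[:2] for a,b in zip(u,v)])
                w,V=np.linalg.eigh(np.cov(P.T)); print("axis",V[:,1],"extent",np.ptp(P@V,axis=0))
    if n=="scene":
        cv2.imwrite("pics/z0.png",cv2.resize(img[190:340,290:470,::-1],None,fx=4,fy=4,interpolation=cv2.INTER_CUBIC))
E
```

```text
scene red [354.  238.7] [334 229  43  21 370] [0.504 0.201 0.087]
axis [-0.46351506  0.88608904] extent [0.05666545 0.10148572]
scene yel [352.6 257.8] [336 241  35  31 585] [0.525 0.216 0.04 ]
scene green [428.8 295.7] [423 290  13  13 136] [0.509 0.416 0.058]
scene blue [210.5 159.1] [206 156  10   7  59] [ 0.519 -0.27   0.058]
top yel [305.7 289.1] [294 274  26  28 265] [0.462 0.225 0.04 ]
top green [227.7 276.2] [222 271  13  12 127] [0.508 0.413 0.058]
top blue [494.7 250.4] [489 245  13  12 105] [ 0.519 -0.273  0.058]
```

View pics/z0.png

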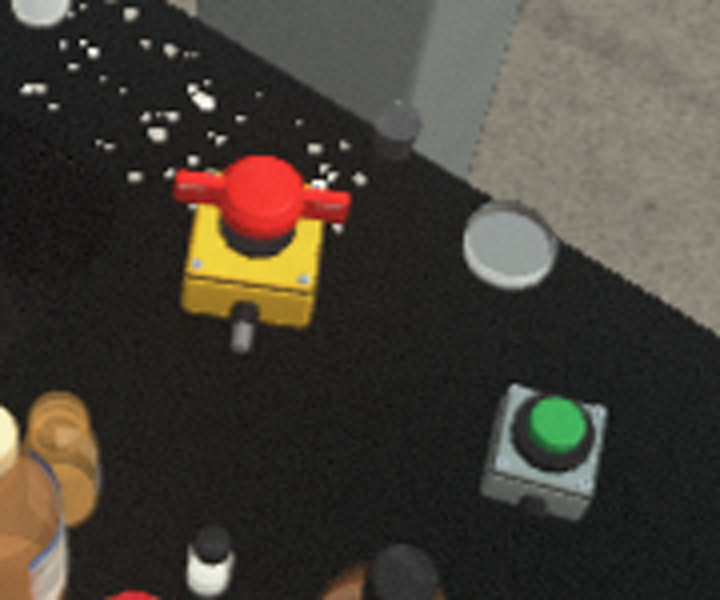

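The crop shows the green start box at left-front of the station. The wings lie along the station's y axis at a yaw of about 0.48, and only the low dish and stopper are nearby. I'm moving over the station and closing the fingers on the way.

Emit:
send_rows([
  {"x": -2, "y": -1.4, "jaw": 0},
  {"x": -2.8, "y": -1.9, "jaw": 0},
  {"x": -2.8, "y": -1.9, "jaw": 0},
  {"x": -2.8, "y": -1.9, "jaw": 0},
  {"x": -2.8, "y": -1.9, "jaw": 0},
], grip_force=5)

```text
schema error: expected keys x, y, z, rx, ry, rz, jaw
```

Emit:
send_rows([
  {"x": -2.8, "y": -1.9, "jaw": 0},
  {"x": -2.8, "y": -1.9, "jaw": 0},
  {"x": -2.8, "y": -1.9, "jaw": 0},
  {"x": -2.8, "y": -1.9, "jaw": 0},
  {"x": -2.8, "y": -1.9, "jaw": 0},
])

```text
schema error: expected keys x, y, z, rx, ry, rz, jaw
```

Emit:
send_rows([
  {"rz": 0.14, "jaw": 0},
  {"rz": 0.14, "jaw": 0},
  {"rz": 0.14, "jaw": 0},
  {"rz": 0.14, "jaw": 0},
  {"rz": 0.14, "jaw": 0},
])

```text
schema error: expected keys x, y, z, rx, ry, rz, jaw
```

```bash
python3 - <<'E'
from plant import *
from h import *
s=get_state(); print({k:np.round(s[k],3).tolist() for k in ["clock","q","tool_pos","eef_rot","contact_force","opening"]})
d=snapshot("wrist"); cv2.imwrite("pics/w1.png",d["img"][:,:,::-1]); np.savez("w1.npz",**d)
print(np.round(d["extrinsics"],3).tolist(),d["vertical_fov"])
E
```

```text
{'clock': 0.1, 'q': [-1.235, 0.69, -0.195, 1.566, 0.157, 0.903, -0.215], 'tool_pos': [0.186, 0.596, 0.249], 'eef_rot': [0.15, 0.989, -0.001, -0.0], 'contact_force': [-0.277, -0.13, -0.704], 'opening': 1.003}
[[0.296, -0.913, -0.282, 0.113], [0.955, 0.283, 0.089, 0.62], [-0.002, -0.296, 0.955, 0.384], [0.0, 0.0, 0.0, 1.0]] 61.78213366361542
```

View pics/w1.png

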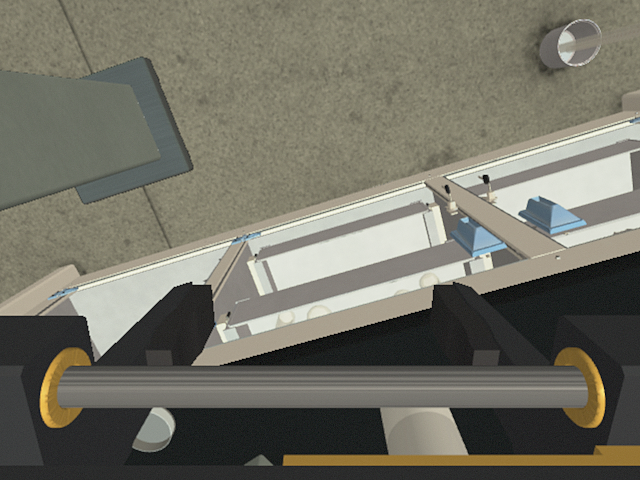

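All seven keys are needed in each row, so the arm hasn't moved. The wrist picture only shows the floor and the fingers at the start pose.

Emit:
send_rows([
  {"x": -2, "y": -1.4, "z": 0, "rx": 0, "ry": 0, "rz": 0, "jaw": 0},
  {"x": -2.8, "y": -1.9, "z": 0, "rx": 0, "ry": 0, "rz": 0, "jaw": 0},
  {"x": -2.8, "y": -1.9, "z": 0, "rx": 0, "ry": 0, "rz": 0, "jaw": 0},
  {"x": -2.8, "y": -1.9, "z": 0, "rx": 0, "ry": 0, "rz": 0, "jaw": 0},
  {"x": -2.8, "y": -1.9, "z": 0, "rx": 0, "ry": 0, "rz": 0, "jaw": 0},
], grip_force=5)

```text
clock: 0.65
tool_pos: [0.2857, 0.4703, 0.2495]
eef_rot: [0.15, 0.989, -0.0, -0.0]
contact_force: [1.1, -0.2, 0.1]
opening: 0.57
finger_force: 0.0
```

Emit:
send_rows([
  {"x": -2.8, "y": -1.9, "z": 0, "rx": 0, "ry": 0, "rz": 0, "jaw": 0},
  {"x": -2.8, "y": -1.9, "z": 0, "rx": 0, "ry": 0, "rz": 0, "jaw": 0},
  {"x": -2.8, "y": -1.9, "z": 0, "rx": 0, "ry": 0, "rz": 0, "jaw": 0},
  {"x": -2.8, "y": -1.9, "z": 0, "rx": 0, "ry": 0, "rz": 0, "jaw": 0},
  {"x": -2.8, "y": -1.9, "z": 0, "rx": 0, "ry": 0, "rz": 0, "jaw": 0},
])

```text
clock: 1.15
tool_pos: [0.3911, 0.338, 0.2496]
eef_rot: [0.15, 0.989, -0.0, -0.0]
contact_force: [0.8, 0.1, -0.5]
opening: 0.119
finger_force: 0.0
```

Emit:
send_rows([
  {"x": 0, "y": 0, "z": 0, "rx": 0, "ry": 0, "rz": 0.14, "jaw": 0},
  {"x": 0, "y": 0, "z": 0, "rx": 0, "ry": 0, "rz": 0.14, "jaw": 0},
  {"x": 0, "y": 0, "z": 0, "rx": 0, "ry": 0, "rz": 0.14, "jaw": 0},
  {"x": 0, "y": 0, "z": 0, "rx": 0, "ry": 0, "rz": 0.14, "jaw": 0},
  {"x": 0, "y": 0, "z": 0, "rx": 0, "ry": 0, "rz": 0.14, "jaw": 0},
])

```text
clock: 1.65
tool_pos: [0.3904, 0.3391, 0.2496]
eef_rot: [0.483, 0.876, -0.0, -0.0]
contact_force: [0.1, -0.3, 1.2]
opening: 0.006
finger_force: 0.0
```

```bash
python3 - <<'E'
from plant import *
from h import *
s=get_state(); print({k:np.round(s[k],3).tolist() for k in ["clock","q","tool_pos","eef_rot","contact_force","opening"]})
d=snapshot("wrist"); cv2.imwrite("pics/w2.png",d["img"][:,:,::-1]); np.savez("w2.npz",**d)
print(np.round(d["extrinsics"],3).tolist())
E
```

```text
{'clock': 1.65, 'q': [-0.788, 0.546, -0.026, 1.893, 0.02, 0.702, -0.262], 'tool_pos': [0.39, 0.339, 0.25], 'eef_rot': [0.483, 0.876, -0.0, -0.0], 'contact_force': [0.126, -0.321, 1.186], 'opening': 0.006}
[[0.845, -0.511, -0.158, 0.35], [0.535, 0.807, 0.25, 0.404], [-0.0, -0.295, 0.955, 0.385], [0.0, 0.0, 0.0, 1.0]]
```

View pics/w2.png

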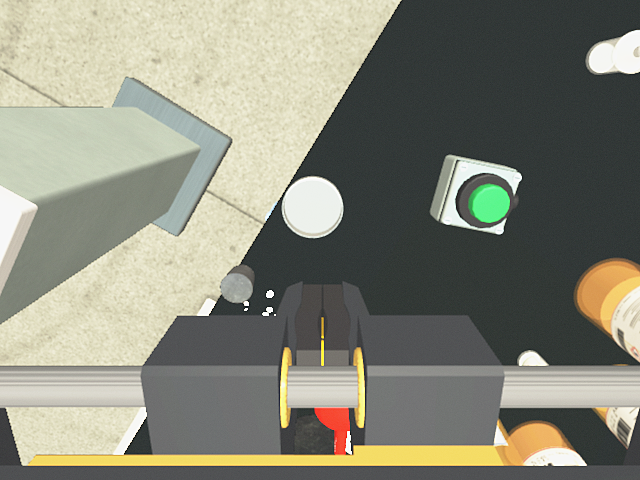

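The wrist view shows the green button at (490,203). The station is still hidden behind the gripper at (335,420). I'm shifting along tool -x to bring it into view.

Emit:
send_rows([
  {"x": -2.5, "y": 0, "z": 0, "rx": 0, "ry": 0, "rz": 0.04, "jaw": 0},
  {"x": -2.8, "y": 0, "z": 0, "rx": 0, "ry": 0, "rz": 0.04, "jaw": 0},
  {"x": -2.8, "y": 0.3, "z": 0, "rx": 0, "ry": 0, "rz": 0, "jaw": 0},
  {"x": -2.8, "y": 0.3, "z": 0, "rx": 0, "ry": 0, "rz": 0, "jaw": 0},
  {"x": -2.8, "y": 0.3, "z": 0, "rx": 0, "ry": 0, "rz": 0, "jaw": 0},
])

```text
clock: 2.2
tool_pos: [0.4659, 0.2232, 0.2496]
eef_rot: [0.514, 0.858, -0.0, -0.0]
contact_force: [0.1, 0.1, -0.4]
opening: 0.005
finger_force: 0.0
```

Emit:
send_rows([
  {"x": -2.8, "y": 0.3, "z": 0, "rx": 0, "ry": 0, "rz": 0, "jaw": 0},
  {"x": -2.8, "y": 0.3, "z": 0, "rx": 0, "ry": 0, "rz": 0, "jaw": 0},
  {"x": -2.8, "y": 0.3, "z": 0, "rx": 0, "ry": 0, "rz": 0, "jaw": 0},
  {"x": -2.8, "y": 0, "z": 0, "rx": 0, "ry": 0, "rz": 0, "jaw": 0},
  {"x": -2.5, "y": 0, "z": 0, "rx": 0, "ry": 0, "rz": 0, "jaw": 0},
])

```text
clock: 2.7
tool_pos: [0.5383, 0.1059, 0.2495]
eef_rot: [0.514, 0.858, -0.0, -0.0]
contact_force: [-0.1, -0.6, 0.2]
opening: 0.006
finger_force: 0.0
```

```bash
python3 - <<'E'
from plant import *
from h import *
d=dict(np.load("w2.npz"))
for m,c,st in blobs(d["img"],(55,120,80),(80,255,255),2): print("green",c,st,ray(d,*c,.062).round(4), ray(d,c[0]+st[2]/2,c[1],.062)-ray(d,c[0]-st[2]/2,c[1],.062))
s=get_state(); print({k:np.round(s[k],3).tolist() for k in ["clock","q","tool_pos","eef_rot","contact_force","opening"]})
d=snapshot("wrist"); cv2.imwrite("pics/w3.png",d["img"][:,:,::-1]); np.savez("w3.npz",**d)
for nm,lo,hi in [("red",(0,150,100),(8,255,255)),("yel",(20,150,100),(34,255,255))]:
  for m,c,st in blobs(d["img"],lo,hi,2): print(nm,c,st,ray(d,*c,.09).round(4))
E
```

```text
green [488.74539632 202.81104884] [ 468  184   42   39 1249] [0.5066 0.4139 0.062 ] [0.02924899 0.01850646 0.        ]
{'clock': 2.7, 'q': [-0.254, 0.585, -0.039, 1.803, 0.032, 0.754, 0.181], 'tool_pos': [0.538, 0.106, 0.25], 'eef_rot': [0.514, 0.858, -0.0, -0.0], 'contact_force': [-0.136, -0.617, 0.183], 'opening': 0.006}
red [338.66501767  71.75724382] [ 301    0   76  150 5660] [0.5021 0.1994 0.09  ]
red [617.88461538 206.69230769] [617 196   6  18  26] [0.7337 0.2158 0.09  ]
yel [304.7577618  457.60164883] [  29  446  474   19 5701] [ 0.6361 -0.1091  0.09  ]
yel [303.44827586  77.65029985] [ 286   23   46  106 2668] [0.4825 0.1846 0.09  ]
```

View pics/w3.png

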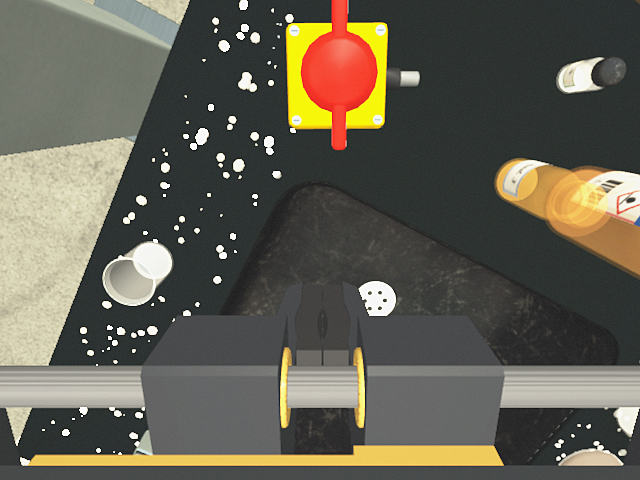

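The head is centred near (339,71) and the box at (287..387, 23..129). The wings are vertical in the image, so the tool is already aligned with the station. Next I'll fix the axis from the dome and the box.

```bash
python3 - <<'E'
from h import *
d=dict(np.load("w3.npz"))
m=blobs(d["img"],(0,150,100),(8,255,255),1)[0][0].astype(np.uint8)
dm=cv2.morphologyEx(m,cv2.MORPH_OPEN,np.ones((21,21),np.uint8))
(cu,cv_),r=cv2.minEnclosingCircle(cv2.findNonZero(dm)); print("dome",cu,cv_,r)
for z in (.08,.09,.1): print(z,ray(d,cu,cv_,z).round(4),"diam",np.linalg.norm(ray(d,cu+r,cv_,z)-ray(d,cu-r,cv_,z)).round(4))
y=cv2.inRange(cv2.cvtColor(d["img"],cv2.COLOR_RGB2HSV),(20,120,90),(34,255,255)); y[140:]=0;y[:,410:]=0
(c,wh,a)=cv2.minAreaRect(cv2.findNonZero(y)); print(c,wh,a)
b=cv2.boxPoints((c,wh,a)); P=np.array([ray(d,*p,.05)[:2] for p in b]); print(P.round(4),P.mean(0),np.linalg.norm(np.diff(P,axis=0),axis=1))
e=np.diff(P,axis=0); print("edge angles",np.degrees(np.arctan2(e[:,1],e[:,0])))
w=np.nonzero(m[138:148].sum(0))[0]; print("wing cols near",w.min(),w.max(), ray(d,w.mean(),143,.08)); v=np.nonzero(m[:12].sum(0))[0];print(v.min(),v.max(),ray(d,v.mean(),6,.08))
E
```

```text
dome 338.3681640625 71.29104614257812 39.2817268371582
0.08 [0.5017 0.2004 0.08  ] diam 0.0556
0.09 [0.5017 0.1995 0.09  ] diam 0.0538
0.1 [0.5018 0.1987 0.1   ] diam 0.052
(336.4999694824219, 74.99999237060547) (100.99998474121094, 105.99998474121094) -0.0
[[0.4849 0.1456]
 [0.4502 0.2147]
 [0.5171 0.2506]
 [0.5569 0.1842]] [0.50227723 0.19875212] [0.07732953 0.07595497 0.07738906]
edge angles [116.65966013  28.18179294 -59.07744209]
wing cols near 331 346 [0.52581098 0.15688822 0.08      ]
331 346 [0.48187574 0.2365542  0.08      ]
```

Axis at (0.502, 0.1995). The dome measures 54 mm and the box 77 mm, both of which fit the given sizes. I'm moving over the crown and down to 14 mm above it.

Emit:
send_rows([
  {"x": 2, "y": 0.25, "z": 1, "rx": 0, "ry": 0, "rz": 0.01, "jaw": 0},
  {"x": 2, "y": 0.25, "z": 1, "rx": 0, "ry": 0, "rz": 0, "jaw": 0},
  {"x": 2, "y": 0.25, "z": 1, "rx": 0, "ry": 0, "rz": 0, "jaw": 0},
  {"x": 2, "y": 0.25, "z": 1, "rx": 0, "ry": 0, "rz": 0, "jaw": 0},
  {"x": 2, "y": 0.2, "z": 1, "rx": 0, "ry": 0, "rz": 0, "jaw": 0},
])

```text
clock: 3.25
tool_pos: [0.5016, 0.2027, 0.1992]
eef_rot: [0.518, 0.855, 0.0, -0.0]
contact_force: [0.8, -0.1, -0.2]
opening: 0.002
finger_force: 0.0
```

Emit:
send_rows([
  {"x": 0, "y": 0, "z": 2, "rx": 0, "ry": 0, "rz": 0, "jaw": 0},
  {"x": 0, "y": 0, "z": 2, "rx": 0, "ry": 0, "rz": 0, "jaw": 0},
  {"x": 0, "y": 0, "z": 1.5, "rx": 0, "ry": 0, "rz": 0, "jaw": 0},
  {"x": 0, "y": 0, "z": 1.5, "rx": 0, "ry": 0, "rz": 0, "jaw": 0},
  {"x": 0, "y": 0, "z": 0.4, "rx": 0, "ry": 0, "rz": 0, "jaw": 0},
])

```text
clock: 3.75
tool_pos: [0.501, 0.2017, 0.1242]
eef_rot: [0.518, 0.855, -0.001, -0.001]
contact_force: [0.2, 0.1, 0.8]
opening: 0.007
finger_force: 0.0
```

Emit:
send_rows([
  {"x": -0.2, "y": 0, "z": 0.6, "rx": 0, "ry": 0, "rz": 0, "jaw": 0},
  {"x": 0, "y": 0, "z": 0.5, "rx": 0, "ry": 0, "rz": 0, "jaw": 0},
  {"x": 0, "y": 0, "z": 0.3, "rx": 0, "ry": 0, "rz": 0, "jaw": 0},
  {"x": 0, "y": 0, "z": 0.3, "rx": 0, "ry": 0, "rz": 0, "jaw": 0},
  {"x": 0, "y": 0, "z": 0.2, "rx": 0, "ry": 0, "rz": 0, "jaw": 0},
])

```text
clock: 4.25
tool_pos: [0.5033, 0.1999, 0.1068]
eef_rot: [0.519, 0.855, 0.0, 0.0]
contact_force: [-0.5, -0.1, 0.0]
opening: 0.003
finger_force: 0.0
```

Emit:
send_rows([
  {"x": 0, "y": 0, "z": 0.15, "rx": 0, "ry": 0, "rz": 0, "jaw": 0},
  {"x": 0, "y": 0, "z": 0.15, "rx": 0, "ry": 0, "rz": 0, "jaw": 0},
  {"x": 0, "y": 0, "z": 0.1, "rx": 0, "ry": 0, "rz": 0, "jaw": 0},
  {"x": 0, "y": 0, "z": 0, "rx": 0, "ry": 0, "rz": 0, "jaw": 0},
  {"x": 0, "y": 0, "z": 0, "rx": 0, "ry": 0, "rz": 0, "jaw": 0},
])

```text
clock: 4.75
tool_pos: [0.5031, 0.1999, 0.1027]
eef_rot: [0.519, 0.855, 0.0, -0.0]
contact_force: [0.2, -0.3, -0.8]
opening: 0.004
finger_force: 0.0
```

Emit:
send_rows([
  {"x": 0, "y": 0, "z": 0.1, "rx": 0, "ry": 0, "rz": 0, "jaw": 0},
  {"x": 0, "y": 0, "z": 0.1, "rx": 0, "ry": 0, "rz": 0, "jaw": 0},
  {"x": 0, "y": 0, "z": 0.05, "rx": 0, "ry": 0, "rz": 0, "jaw": 0},
  {"x": 0, "y": 0, "z": 0, "rx": 0, "ry": 0, "rz": 0, "jaw": 0},
  {"x": 0, "y": 0, "z": 0, "rx": 0, "ry": 0, "rz": 0, "jaw": 0},
])

```text
clock: 5.25
tool_pos: [0.5034, 0.2, 0.1014]
eef_rot: [0.519, 0.855, 0.001, 0.0]
contact_force: [-1.1, -0.2, 10.4]
opening: 0.002
finger_force: 5.5
```

The force reached 10 N with the tip at 90 mm, so the head is bottomed and latched. I'm lifting and going to the robot side of the left wing.

Emit:
send_rows([
  {"x": 0, "y": 0, "z": -1, "rx": 0, "ry": 0, "rz": 0, "jaw": 0},
  {"x": 0, "y": 0, "z": -2, "rx": 0, "ry": 0, "rz": 0, "jaw": 0},
  {"x": 1.5, "y": -1.3, "z": 0, "rx": 0, "ry": 0, "rz": 0, "jaw": 0},
  {"x": 1.5, "y": -1.4, "z": 0, "rx": 0, "ry": 0, "rz": 0, "jaw": 0},
  {"x": 1.4, "y": -1.3, "z": 0, "rx": 0, "ry": 0, "rz": 0, "jaw": 0},
])

```text
clock: 5.75
tool_pos: [0.4468, 0.2208, 0.1307]
eef_rot: [0.519, 0.855, 0.0, 0.0]
contact_force: [-0.3, -0.5, -1.0]
opening: 0.002
finger_force: 0.0
```

```bash
python3 - <<'E'
from plant import *
from h import *
from scipy.spatial.transform import Rotation as R
s=get_state(); r=R.from_quat(s["eef_rot"]); print(s["clock"],s["q"].round(3),s["tool_pos"].round(4))
print("axis->tcp in tool",r.inv().apply(s["tool_pos"]-[.502,.1995,.09]).round(4))
for n in ["scene"]:
    d=snapshot(n); cv2.imwrite("pics/s4.png",cv2.resize(d["img"][190:290,290:420,::-1],None,fx=5,fy=5,interpolation=cv2.INTER_CUBIC))
E
```

```text
5.75 [-0.549  0.726 -0.005  2.054  0.008  0.361 -0.081] [0.4468 0.2208 0.1307]
axis->tcp in tool [ 0.0443 -0.0392 -0.0407]
```

View pics/s4.png

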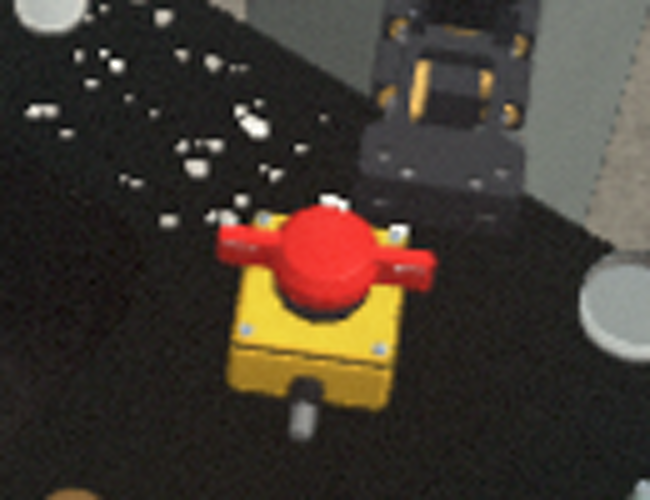

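The head sits lower on its collar, so it is latched, and the left wing at (405,268) is clear of the fingers. I'm descending beside it and moving up to it.

Emit:
send_rows([
  {"x": 0, "y": 0, "z": 1.2, "rx": 0, "ry": 0, "rz": 0, "jaw": 0},
  {"x": 0, "y": 0, "z": 1.2, "rx": 0, "ry": 0, "rz": 0, "jaw": 0},
  {"x": 0, "y": 0, "z": 1.2, "rx": 0, "ry": 0, "rz": 0, "jaw": 0},
  {"x": 0, "y": 0, "z": 1.0, "rx": 0, "ry": 0, "rz": 0, "jaw": 0},
  {"x": 0, "y": 0, "z": 0.7, "rx": 0, "ry": 0, "rz": 0, "jaw": 0},
])

```text
clock: 6.3
tool_pos: [0.4473, 0.2199, 0.0757]
eef_rot: [0.52, 0.854, -0.001, -0.0]
contact_force: [0.3, 0.1, 0.2]
opening: 0.006
finger_force: 0.0
```

Emit:
send_rows([
  {"x": 0, "y": 0.4, "z": 0, "rx": 0, "ry": 0, "rz": 0, "jaw": 0},
  {"x": 0, "y": 0.4, "z": 0, "rx": 0, "ry": 0, "rz": 0, "jaw": 0},
  {"x": 0, "y": 0.3, "z": 0, "rx": 0, "ry": 0, "rz": 0, "jaw": 0},
  {"x": 0, "y": 0.3, "z": 0, "rx": 0, "ry": 0, "rz": 0, "jaw": 0},
  {"x": 0, "y": 0.2, "z": 0, "rx": 0, "ry": 0, "rz": 0, "jaw": 0},
])

```text
clock: 6.8
tool_pos: [0.4621, 0.2282, 0.0776]
eef_rot: [0.519, 0.855, 0.001, 0.0]
contact_force: [-0.2, 0.0, -0.8]
opening: 0.007
finger_force: 0.0
```

Emit:
send_rows([
  {"x": 0.1, "y": 0.22, "z": 0, "rx": 0, "ry": 0, "rz": 0.05, "jaw": 0},
  {"x": 0.1, "y": 0.22, "z": 0, "rx": 0, "ry": 0, "rz": 0.05, "jaw": 0},
  {"x": 0.1, "y": 0.22, "z": 0, "rx": 0, "ry": 0, "rz": 0.05, "jaw": 0},
  {"x": 0.1, "y": 0.22, "z": 0, "rx": 0, "ry": 0, "rz": 0.05, "jaw": 0},
  {"x": 0.1, "y": 0.22, "z": 0, "rx": 0, "ry": 0, "rz": 0.05, "jaw": 0},
])

```text
clock: 7.3
tool_pos: [0.4696, 0.2368, 0.0772]
eef_rot: [0.623, 0.782, -0.0, -0.0]
contact_force: [-1.5, -0.5, 1.6]
opening: 0.006
finger_force: 1.0
```

```bash
cat > st.py <<'E'
from plant import *
from h import *
from scipy.spatial.transform import Rotation as R
s=get_state(); r=R.from_quat(s["eef_rot"]); print(s["clock"],s["q"].round(3),s["tool_pos"].round(4),s["contact_force"].round(1),s["moment"].round(2))
print("axis->tcp in tool",r.inv().apply(s["tool_pos"]-[.502,.1995,.09]).round(4),"F tool",r.inv().apply(s["contact_force"]).round(1))
y=r.apply([0,1,0]); print("turn from yaw 0.50:",0.50-np.arctan2(y[1],y[0]))
E
python3 st.py
```

```text
7.3 [-0.58   0.846  0.042  1.995 -0.106  0.303 -0.225] [0.4696 0.2368 0.0772] [-1.5 -0.5  1.6] [-0.09  0.36 -0.03]
axis->tcp in tool [ 0.0436 -0.0232  0.0128] F tool [-0.2 -1.6 -1.6]
turn from yaw 0.50: 0.27475782185874537
```

Contact is light (about 1.6 N) and the tool is on the arc at about 0.27 rad. Continuing.

Emit:
send_rows([
  {"x": 0.12, "y": 0.22, "z": 0, "rx": 0, "ry": 0, "rz": 0.05, "jaw": 0},
  {"x": 0.12, "y": 0.22, "z": 0, "rx": 0, "ry": 0, "rz": 0.05, "jaw": 0},
  {"x": 0.12, "y": 0.22, "z": 0, "rx": 0, "ry": 0, "rz": 0.05, "jaw": 0},
  {"x": 0.12, "y": 0.22, "z": 0, "rx": 0, "ry": 0, "rz": 0.05, "jaw": 0},
  {"x": 0.12, "y": 0.22, "z": 0, "rx": 0, "ry": 0, "rz": 0.05, "jaw": 0},
])

```text
clock: 7.8
tool_pos: [0.4802, 0.2441, 0.0772]
eef_rot: [0.716, 0.698, 0.0, -0.0]
contact_force: [-1.2, 0.0, 1.9]
opening: 0.007
finger_force: 0.9
```

```bash
python3 st.py
```

```text
7.8 [-0.611  0.856  0.094  1.96  -0.217  0.335 -0.369] [0.4802 0.2441 0.0772] [-1.2  0.   1.9] [-0.1   0.35  0.  ]
axis->tcp in tool [ 0.044  -0.0229  0.0128] F tool [-0.  -1.2 -1.9]
turn from yaw 0.50: 0.525122199993662
```

Emit:
send_rows([
  {"x": 0.12, "y": 0.22, "z": 0, "rx": 0, "ry": 0, "rz": 0.05, "jaw": 0},
  {"x": 0.12, "y": 0.22, "z": 0, "rx": 0, "ry": 0, "rz": 0.05, "jaw": 0},
  {"x": 0.12, "y": 0.22, "z": 0, "rx": 0, "ry": 0, "rz": 0.05, "jaw": 0},
  {"x": 0.12, "y": 0.22, "z": 0, "rx": 0, "ry": 0, "rz": 0.05, "jaw": 0},
  {"x": 0.12, "y": 0.22, "z": 0, "rx": 0, "ry": 0, "rz": 0.05, "jaw": 0},
])

```text
clock: 8.3
tool_pos: [0.4918, 0.2487, 0.0772]
eef_rot: [0.797, 0.603, 0.0, -0.0]
contact_force: [-1.0, 0.4, 1.1]
opening: 0.007
finger_force: 0.8
```

```bash
python3 st.py; python3 - <<'E'
from plant import *
from h import *
d=snapshot("scene"); cv2.imwrite("pics/s5.png",cv2.resize(d["img"][190:290,290:420,::-1],None,fx=5,fy=5,interpolation=cv2.INTER_CUBIC))
E
```

```text
8.3 [-0.64   0.869  0.151  1.924 -0.323  0.371 -0.515] [0.4918 0.2487 0.0772] [-1.   0.4  1.1] [-0.01  0.31 -0.02]
axis->tcp in tool [ 0.0446 -0.0231  0.0128] F tool [ 0.1 -1.1 -1.1]
turn from yaw 0.50: 0.7750617719028641
```

View pics/s5.png

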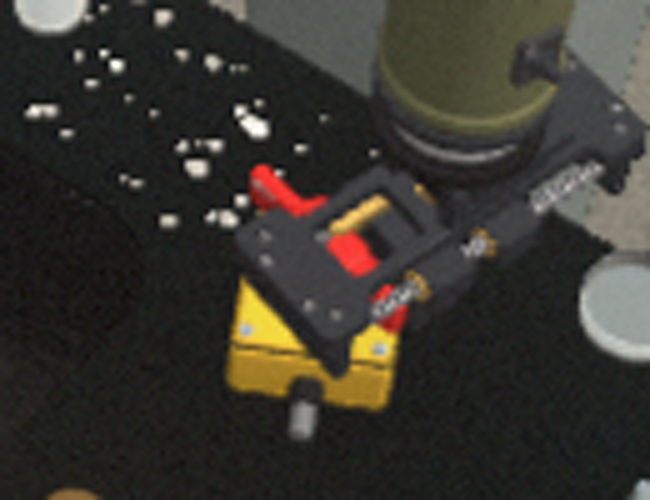

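The head is turned by about 0.77 rad, with the far wing at (285,190). Two small steps more take it to about 0.86, short of the hard stop.

Emit:
send_rows([
  {"x": 0.1, "y": 0.2, "z": 0, "rx": 0, "ry": 0, "rz": 0.045, "jaw": 0},
  {"x": 0.1, "y": 0.2, "z": 0, "rx": 0, "ry": 0, "rz": 0.045, "jaw": 0},
  {"x": 0, "y": 0, "z": 0, "rx": 0, "ry": 0, "rz": 0, "jaw": 0},
  {"x": 0, "y": 0, "z": 0, "rx": 0, "ry": 0, "rz": 0, "jaw": 0},
  {"x": 0, "y": 0, "z": 0, "rx": 0, "ry": 0, "rz": 0, "jaw": 0},
])

```text
clock: 8.85
tool_pos: [0.4959, 0.2494, 0.0772]
eef_rot: [0.822, 0.569, 0.0, -0.0]
contact_force: [-1.3, 0.3, 0.6]
opening: 0.004
finger_force: 0.7
```

```bash
python3 st.py
```

```text
8.85 [-0.649  0.874  0.172  1.913 -0.358  0.384 -0.565] [0.4959 0.2494 0.0772] [-1.3  0.3  0.6] [0.05 0.28 0.03]
axis->tcp in tool [ 0.0445 -0.0233  0.0128] F tool [-0.2 -1.3 -0.6]
turn from yaw 0.50: 0.8606170306504342
```

It's at 0.86 rad with only 1.3 N on the wing. I'm reversing along the arc so the head turns back behind the fingers.

Emit:
send_rows([
  {"x": -0.1, "y": -0.5, "z": 0, "rx": 0, "ry": 0, "rz": -0.05, "jaw": 0},
  {"x": -0.2, "y": -0.5, "z": 0, "rx": 0, "ry": 0, "rz": -0.1, "jaw": 0},
  {"x": -0.24, "y": -0.46, "z": 0, "rx": 0, "ry": 0, "rz": -0.1, "jaw": 0},
  {"x": -0.24, "y": -0.46, "z": 0, "rx": 0, "ry": 0, "rz": -0.1, "jaw": 0},
  {"x": -0.24, "y": -0.46, "z": 0, "rx": 0, "ry": 0, "rz": -0.1, "jaw": 0},
])

```text
clock: 9.35
tool_pos: [0.4707, 0.2436, 0.0772]
eef_rot: [0.673, 0.74, -0.0, 0.0]
contact_force: [-0.9, -0.5, 0.2]
opening: 0.004
finger_force: 0.3
```

Emit:
send_rows([
  {"x": -0.24, "y": -0.46, "z": 0, "rx": 0, "ry": 0, "rz": -0.1, "jaw": 0},
  {"x": -0.24, "y": -0.46, "z": 0, "rx": 0, "ry": 0, "rz": -0.1, "jaw": 0},
  {"x": -0.24, "y": -0.46, "z": 0, "rx": 0, "ry": 0, "rz": -0.1, "jaw": 0},
  {"x": -0.2, "y": -0.6, "z": 0, "rx": 0, "ry": 0, "rz": -0.1, "jaw": 0},
  {"x": 0, "y": -1, "z": 0, "rx": 0, "ry": 0, "rz": 0, "jaw": 0},
])

```text
clock: 9.85
tool_pos: [0.4459, 0.2254, 0.0774]
eef_rot: [0.514, 0.858, 0.001, 0.0]
contact_force: [-0.5, 0.4, 0.1]
opening: 0.004
finger_force: 0.0
```

Emit:
send_rows([
  {"x": 0, "y": -1.5, "z": 0, "rx": 0, "ry": 0, "rz": 0, "jaw": 0},
  {"x": 0, "y": -0.5, "z": -2, "rx": 0, "ry": 0, "rz": 0, "jaw": 0},
  {"x": 0, "y": 0, "z": -3, "rx": 0, "ry": 0, "rz": 0, "jaw": 0},
  {"x": 0, "y": 0, "z": -2, "rx": 0, "ry": 0, "rz": 0, "jaw": 0},
  {"x": 0, "y": 0, "z": 0, "rx": 0, "ry": 0, "rz": 0, "jaw": 0},
])

```text
clock: 10.35
tool_pos: [0.4286, 0.2167, 0.1493]
eef_rot: [0.516, 0.857, 0.002, 0.001]
contact_force: [0.4, -0.9, 0.8]
opening: 0.009
finger_force: 0.0
```

```bash
python3 st.py; python3 - <<'E'
from plant import *
from h import *
d=snapshot("scene"); np.savez("s6.npz",**d); cv2.imwrite("pics/s6.png",cv2.resize(d["img"][190:330,290:470,::-1],None,fx=4,fy=4,interpolation=cv2.INTER_CUBIC))
for n in ["scene0","s6"]:
    e=dict(np.load(n+".npz"))
    for m,c,st in blobs(e["img"],(0,200,120),(6,255,255),1): print(n,c,st)
s=get_state(); p=s["tool_pos"]; r=R.from_quat(s["eef_rot"]) if 'R' in globals() else None
from scipy.spatial.transform import Rotation as R
print("to green (tool, m):",R.from_quat(s["eef_rot"]).inv().apply(np.array([.507,.414,.062])-p).round(4))
E
```

```text
10.35 [-0.562  0.676 -0.003  2.098  0.006  0.362 -0.083] [0.4286 0.2167 0.1493] [ 0.4 -0.9  0.8] [-0.09  0.05  0.01]
axis->tcp in tool [ 0.0496 -0.0565 -0.0596] F tool [-1.  -0.  -0.8]
turn from yaw 0.50: 0.012484303319435286
scene0 [353.99459459 238.7027027 ] [334 229  43  21 370]
s6 [354.60206718 238.76485788] [334 229  43  20 387]
to green (tool, m): [0.1375 0.1621 0.0866]
```

View pics/s6.png

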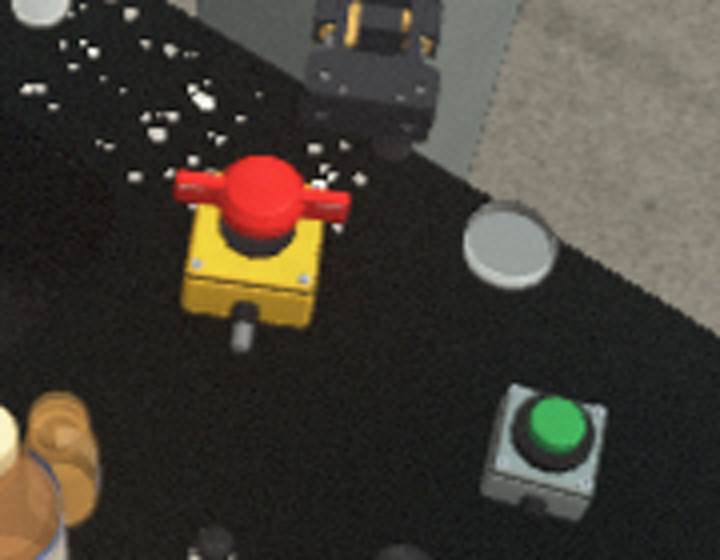

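The head is up and its wings are back in the original place (same mask as before). Before moving to green I'm checking the clearance to the tall bottle.

```bash
python3 - <<'E'
from h import *
d=dict(np.load("s6.npz"))
print("bottle cap",ray(d,391,333,.2),"vial cap",ray(d,343,325,.055),"red-cap bottle",ray(d,323,345,.2), "white squeeze",ray(d,542,310,.2), "clear small",ray(d,483,347,.05), "cyl/flask",ray(d,500,382,.15),ray(d,460,415,.0))
E
```

```text
bottle cap [0.69484601 0.41139975 0.2       ] vial cap [0.68509683 0.3028797  0.055     ] red-cap bottle [0.79009687 0.32591091 0.2       ] white squeeze [0.47920851 0.61445986 0.2       ] clear small [0.53871908 0.57083169 0.05      ] cyl/flask [0.6308671  0.61879487 0.15      ] [0.67698158 0.60457863 0.        ]
```

The bottle at (0.695, 0.41) leaves about 6 cm for the gripper body. Moving over the green button.

Emit:
send_rows([
  {"x": 1.7, "y": 2, "z": 0, "rx": 0, "ry": 0, "rz": 0, "jaw": 0},
  {"x": 1.7, "y": 2, "z": 0, "rx": 0, "ry": 0, "rz": 0, "jaw": 0},
  {"x": 1.7, "y": 2, "z": 0, "rx": 0, "ry": 0, "rz": 0, "jaw": 0},
  {"x": 1.7, "y": 2, "z": 0, "rx": 0, "ry": 0, "rz": 0, "jaw": 0},
  {"x": 1.7, "y": 2, "z": 0, "rx": 0, "ry": 0, "rz": 0, "jaw": 0},
])

```text
clock: 10.9
tool_pos: [0.4755, 0.3387, 0.1456]
eef_rot: [0.515, 0.857, -0.001, -0.0]
contact_force: [-0.1, -0.3, 0.0]
opening: 0.008
finger_force: 0.0
```

Emit:
send_rows([
  {"x": 1.7, "y": 2, "z": 0, "rx": 0, "ry": 0, "rz": 0, "jaw": 0},
  {"x": 1.7, "y": 2, "z": 0, "rx": 0, "ry": 0, "rz": 0, "jaw": 0},
  {"x": 1.8, "y": 2.2, "z": 1, "rx": 0, "ry": 0, "rz": 0, "jaw": 0},
  {"x": 0, "y": 0, "z": 2, "rx": 0, "ry": 0, "rz": 0, "jaw": 0},
  {"x": 0, "y": 0, "z": 2, "rx": 0, "ry": 0, "rz": 0, "jaw": 0},
])

```text
clock: 11.4
tool_pos: [0.5056, 0.414, 0.0948]
eef_rot: [0.515, 0.857, -0.0, -0.0]
contact_force: [1.2, 0.1, -0.1]
opening: 0.011
finger_force: 0.0
```

```bash
python3 - <<'E'
from plant import *
import numpy as np
from scipy.spatial.transform import Rotation as R
s=get_state()
print(s["clock"],s["contact_force"].round(1),"to green (tool, m):",R.from_quat(s["eef_rot"]).inv().apply(np.array([.507,.414,.073])-s["tool_pos"]).round(4))
E
```

```text
11.4 [ 1.2  0.1 -0.1] to green (tool, m): [-0.0006  0.0013  0.0218]
```

Emit:
send_rows([
  {"x": 0, "y": 0.1, "z": 1, "rx": 0, "ry": 0, "rz": 0, "jaw": 0},
  {"x": 0, "y": 0, "z": 0.8, "rx": 0, "ry": 0, "rz": 0, "jaw": 0},
  {"x": 0, "y": 0, "z": 0.5, "rx": 0, "ry": 0, "rz": 0, "jaw": 0},
  {"x": 0, "y": 0, "z": 0.3, "rx": 0, "ry": 0, "rz": 0, "jaw": 0},
  {"x": 0, "y": 0, "z": 0.2, "rx": 0, "ry": 0, "rz": 0, "jaw": 0},
])

```text
clock: 11.9
tool_pos: [0.5071, 0.4134, 0.0696]
eef_rot: [0.515, 0.857, -0.0, -0.0]
contact_force: [-2.1, -1.4, 4.1]
opening: 0.007
finger_force: 1.8
```

Emit:
send_rows([
  {"x": 0, "y": 0, "z": 0.1, "rx": 0, "ry": 0, "rz": 0, "jaw": 0},
  {"x": 0, "y": 0, "z": 0, "rx": 0, "ry": 0, "rz": 0, "jaw": 0},
  {"x": 0, "y": 0, "z": 0, "rx": 0, "ry": 0, "rz": 0, "jaw": 0},
  {"x": 0, "y": 0, "z": 0, "rx": 0, "ry": 0, "rz": 0, "jaw": 0},
  {"x": 0, "y": 0, "z": 0, "rx": 0, "ry": 0, "rz": 0, "jaw": 0},
])

```text
clock: 12.4
tool_pos: [0.5072, 0.4136, 0.0684]
eef_rot: [0.515, 0.857, -0.0, 0.0]
contact_force: [-1.7, -2.0, 3.8]
opening: 0.005
finger_force: 2.1
```

Emit:
send_rows([
  {"x": 0, "y": 0, "z": 0.1, "rx": 0, "ry": 0, "rz": 0, "jaw": 0},
  {"x": 0, "y": 0, "z": 0.1, "rx": 0, "ry": 0, "rz": 0, "jaw": 0},
  {"x": 0, "y": 0, "z": 0.1, "rx": 0, "ry": 0, "rz": 0, "jaw": 0},
  {"x": 0, "y": 0, "z": 0, "rx": 0, "ry": 0, "rz": 0, "jaw": 0},
  {"x": 0, "y": 0, "z": 0, "rx": 0, "ry": 0, "rz": 0, "jaw": 0},
])

```text
clock: 12.9
tool_pos: [0.5073, 0.4137, 0.0673]
eef_rot: [0.515, 0.857, 0.0, 0.0]
contact_force: [-6.8, -5.3, 18.0]
opening: 0.009
finger_force: 9.2
```

The force rose from 4 to 18 N with the tip at 56 mm, so the button is fully in. I'm letting it out and withdrawing upward.

Emit:
send_rows([
  {"x": 0, "y": 0, "z": -0.5, "rx": 0, "ry": 0, "rz": 0, "jaw": 0},
  {"x": 0, "y": 0, "z": -1, "rx": 0, "ry": 0, "rz": 0, "jaw": 0},
  {"x": 0, "y": 0, "z": -2, "rx": 0, "ry": 0, "rz": 0, "jaw": 0},
  {"x": 0, "y": 0, "z": -3, "rx": 0, "ry": 0, "rz": 0, "jaw": 0},
  {"x": 0, "y": 0, "z": -3, "rx": 0, "ry": 0, "rz": 0, "jaw": 0},
])

```text
clock: 13.4
tool_pos: [0.5076, 0.4146, 0.1611]
eef_rot: [0.515, 0.857, 0.001, 0.0]
contact_force: [-0.2, 0.7, -0.7]
opening: 0.005
finger_force: 0.0
```

Emit:
send_rows([
  {"x": 0, "y": 0, "z": -3, "rx": 0, "ry": 0, "rz": 0, "jaw": 0},
  {"x": 0, "y": 0, "z": -2, "rx": 0, "ry": 0, "rz": 0, "jaw": 0},
  {"x": 0, "y": 0, "z": 0, "rx": 0, "ry": 0, "rz": 0, "jaw": 0},
  {"x": 0, "y": 0, "z": 0, "rx": 0, "ry": 0, "rz": 0, "jaw": 0},
  {"x": 0, "y": 0, "z": 0, "rx": 0, "ry": 0, "rz": 0, "jaw": 0},
])

```text
clock: 13.9
tool_pos: [0.5067, 0.4135, 0.2088]
eef_rot: [0.515, 0.857, -0.001, -0.0]
contact_force: [-1.0, -0.2, -0.4]
opening: 0.008
finger_force: 0.0
```

```bash
python3 - <<'E'
from plant import *
from h import *
d=snapshot("scene"); cv2.imwrite("pics/s7.png",d["img"][:,:,::-1])
for m,c,st in blobs(d["img"],(0,200,120),(6,255,255),1): print(c,st)
E
```

```text
[354.26300578 238.86127168] [334 229  43  20 346]
```

View pics/s7.png

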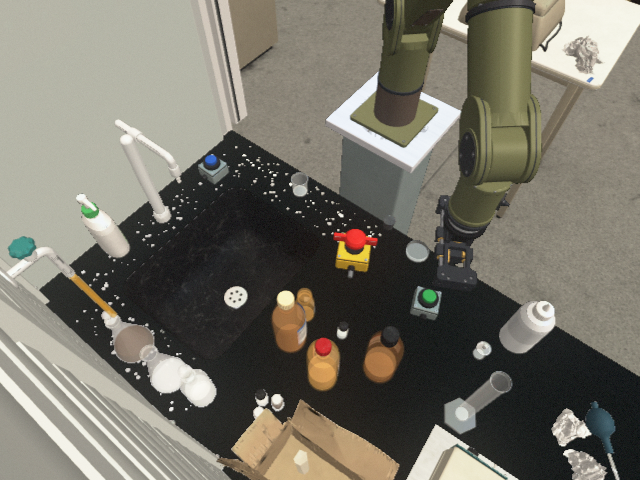

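The red head at (354,239) is up and straight, the green button at (428,297) is out, and the glassware stands where it was. The gripper is clear of everything, so I'm handing in.

```bash
python3 -c "
from plant import *
print(finish_job())"
```

```text
the job is handed in; nothing more can be done
None
```

The job is handed in at about 14 s: I pressed the stop head until it latched, twisted it clockwise until it came up and let it turn back, then pressed the green button fully in and let it out; the blue button and the glassware were left alone.

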